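# Clamp the lamp bracket to the cross-bar with its U-bolt

## Task

Fix the lamp bracket to the cross-bar of the stand: take the middle-sized of the three U-bolts out of the wooden rack, straddle the bar with it and start both its legs through the two holes of the tilted bracket (its drilled plate has some play along the bar), then let go of it so that it stands there by itself, and at last push it fully home by pressing on its bend, until the bend rests on the bar. Leave the other two U-bolts standing in the rack.

Things in the scene. Friction and masses are not known exactly. Their poses are not given: they have to be found in the camera images.
- ubolt_mid (a point): Middle-sized loose steel U-bolt (0.1-0.2 kg) of 8 mm round bar, upright in a rack groove, legs down. 78 mm high, 44 wide; legs 36 mm apart (centres), straight for the lower 56 mm, feet tapered to 5 mm over the last 3; bend a half circle. Point: between the legs, 39 mm above the feet, 39 below the bend's top. x: leg to leg, y: across the U's plane, z: up the legs. Either way round is alike.
- ubolt_small_mid (a point): Smaller loose U-bolt (legs 24 mm apart, 62 mm high, 8 mm bar) in another groove of the rack: leave it there. Point half-way up between its legs; axes as for the middle-sized one.
- ubolt_wide_mid (a point): Wider loose U-bolt (legs 56 mm apart, 84 mm high, 8 mm bar) in another groove of the rack: leave it there. Point half-way up between its legs; axes as for the middle-sized one.
- rack: Fixed wooden block 130 (x) x 190 (y) x 45 mm high with three grooves along its x, 86 mm long, 10 wide, 25 deep, 62 mm apart along y. Each holds one U-bolt upright, its legs 25 mm deep, its flat plane along the groove; which is where varies. Origin: centre of the underside.
- stand: Fixed stand: base 130 (x) x 270 (y) x 18 mm, two end posts at y = -112 and +112 mm with 36 mm square heads reaching 18 mm above the bar's axis, and a level steel bar, 24 mm in diameter, along y, axis 130 mm above the bench. Origin: centre of the base's underside.
- bracket_home (a point): Where the U-bolt's middle point must end (bend resting on the bar): 19 mm below the bar's axis along the bracket's z. Axes: y along the bar, x from hole to hole, z out of the tilted plate, against the way the legs go in. The plate's end-play puts its two holes, both at the same y, anywhere from y = -8 to +8 mm, unmeasured: see or feel for them. They lie at x = -18 and +18; the U-bolt may end at any such y.
- bracket_cheek (a point): On the swivel, level with the bar's axis, at x = -31 mm: height of the cheeks' top edges. The drilled aluminium channel, 68 (x) x 44 (y) mm, sits under the bar between two collars (36 mm across, at y = -36 and +36): cheeks 6 mm thick at x = -31 and +31 rise 19 mm above bracket_home, so fingers around the legs cannot go all the way down. Strap and lamp on the +x side, 41-121 mm out, below the bar's axis.
- bracket_detent (a point): 34 mm below the bar's axis. The channel's plate is 14 mm thick, top 14 mm below the axis (5 mm above bracket_home), with two chamfered 11 mm through holes; it slides stiffly along the bar (6 N). Under it two spring rollers grip the legs once the feet are 20 mm below the plate's top (middle point under 24 mm above home): a released U-bolt then stays put; 4 to 15 N on the bend pushes it on.
- bracket (a joint): Tilt of the bracket about the bar, rad: 0 = plate level; positive = the plate's normal leans towards the stand's -x side (the robot). A stiff friction swivel (1.5 N m): it stays put unless pushed hard.
- jar: Fixed glass specimen jar with a white lid, 60 mm in diameter, 95 mm high, between rack and stand. Origin: centre of the underside.
There are look-alikes about, which are no part of the job. Leave any purple or red look-alike of the part that bears ubolt_small_mid alone.

How it is judged:
By the outcome, as a careful person would: the job done as asked, in the order asked, and still so for the second after the job is handed in, with the robot touching nothing.
It also fails if it takes over 58 s, if anything falls off the work surface, if the arm or the gripper's body presses on something with over 40 N, if the wrist force passes 120 N, or if a joint passes its speed limit or range.

## Robot

A 6-joint arm with a two-finger parallel gripper is mounted at the origin on the work surface. World frame = base frame: x ahead of the robot, y to its left, z up, the work surface at z = 0. Lengths are in m, angles in rad, forces in N, time in s.
With the tool pointing down it reaches from about 0.425 to 0.95 m from the base axis. Payload 3.5 kg.
Tool frame: the origin (TCP) lies midway between the tips of the shut fingers; the grasp point (between the pads) lies 19 mm behind it; x points along the fingers, y is the direction in which the jaws open and shut, and the axes are right-handed (so a half turn about x gives the same grasp; the last joint's range is limited). The gripper opens to 85 mm and grips with 20 to 120 N. Pads are 22 mm wide; open, the fingers measure 114 mm over their backs; the gripper's body (76 mm by 85 mm) begins 54 mm behind the grasp point. The pads swing forward as they close: fully open they stand 13 mm farther back than shut.
Start: joints at [-1.456, 0.286, 1.577, -0, 1.279, -0.15], TCP at [0.177, -0.651, 0.231] pointing down, gripper open.
Joint ranges: [-2.77, 2.77], [-0.9, 2.22], [0.21, 2.48], [-1.53, 4.67], [0.24, 2.81], [-2.84, 2.84]. Speed limits (rad/s): [2.79, 2.79, 3.14, 3.14, 3.14, 3.14].

## Interface

Orientations are given as a unit quaternion [x, y, z, w].
In Python, from plant import sensors, optics, ctrl gives the robot as it stands.
- The arm moves only by the tool arm_command, never from a script. Its argument "increments" is a list that holds one entry, the list of rows, each a list of 4 numbers: the shift along the tool's x, y, z in cm, then the turn about the tool's x in rad. A call has 1 to 20 rows; each row shifts and turns the commanded pose from where the row before left it, along the tool's axes as they then stand; what a row does not reach is not made up. A row lasts 1/8 s, in which the tool goes at most 62.5 mm and 10.7 degrees, less where a joint would pass 70% of its speed; a pose out of reach is approached as far as the arm can. A call with a gripper value outside its range is refused whole. "grip" is the finger opening in cm, from 0 to 8.54, set as the call begins (left out, the last holds). The fingers move at their own pace and stop on an object; "grip_force" is the grip in N (left out, the last holds). Time passes only in rows, so rows that do not move let the fingers close. It gives the time, the measured TCP pose, the force and the opening at its end, in the units of the state.
- sensors.get_state(): the state, without advancing time (a new reading comes with each control period).
- optics.read_camera(name): name is "scene" or "top" or "wrist"; returns the picture (480x640x3 uint8, blue, green, red); there is no depth.
- optics.camera_model(name): a dict with "camera_matrix" (3x3 intrinsics, pixels), "dist" ([k1, k2, p1, p2, k3] as OpenCV has them; the pictures are not rectified), "world_from_camera" (4x4, takes a point from camera to world coordinates); the wrist camera has in their place "mount" (4x4, takes a point from camera to tool coordinates, whose origin is the TCP and whose axes are the tool frame's). Camera axes: x right, y up, looking along -z (the intrinsics and any distortion apply to the point x, -y, -z); pixel columns grow to the right and rows downward; lengths in m; the calibration is good to about 2 mm. A picture is of the moment at which its call begins: read the wrist's pose just before it. camera_model takes no time and is no camera call.
- ctrl.sign_off(): hands the job in, once; it reports no verdict.
Trained networks look in the newest picture that a camera, given by its name, has taken for a name from the list of things; names that differ only in an ending like _2 or _b are one class to them, and where a whole thing is asked for, a point or a joint stands for the part that bears it (a point fixed in the world has none). Each returns a list of dicts, best first, with "conf" (0 to 1); they miss things now and then, are a little off and sometimes report something else, mostly with a low value. They report only what shows in the picture. A call takes as long as a camera call. They do not tell look-alikes from the thing itself.
- optics.boxes_of(camera, query): "at" ([row, column] in pixels, amid what is visible of it).
- optics.place_of(camera, query): "at" ([row, column] in pixels: a listed point, or the origin of a listed thing).
The state is a dict: "time": time; "qpos": joint angles; "dq": joint speeds; "joint_efforts": joint torques, N m; "eef_pos": TCP position; "tcp_rot": TCP orientation; "contact_force": force on the tool from outside, world axes, zero at the start; "wrist_torque": the same for the moment, N m; "opening": opening from 0.0 (shut) to 1.0 (fully open).
Only numpy, scipy, OpenCV 4.12 (cv2) and the standard library are available. Lean on these libraries where they do the work, as an engineer would, in place of code of your own. Each camera call takes 0.05 s, during which the arm holds its last target.

## Working session

There is one attempt and no reset: what is moved stays moved. The work goes in short steps, Python scripts to look and compute and a tool call to move; the robot and the scene stay as the last step left them, time stands still between calls to the robot, and variables do not carry over. Pictures are saved under pics/ and viewed, and the job is handed in when it is done.

Besides the shell and the picture viewer there is one more tool, called as a command line: name --argument value ..., lists and objects as JSON in quotes. arm_command: Moves the arm, as the interface text tells. Its arguments: {"type":"object","properties":{"increments":{"type":"array","items":{"type":"array","items":{"type":"array","items":{"type":"number"}}}},"grip":{"type":"number"},"grip_force":{"type":"number"}},"required":["increments"]}

```bash
ls; mkdir -p pics; cat > h.py <<'E'
import numpy as np, cv2
from scipy.spatial.transform import Rotation as R
from plant import sensors, optics, ctrl
def cam(name, st=None):
    m=optics.camera_model(name)
    K=np.array(m["camera_matrix"]);d=np.array(m["dist"])
    if "world_from_camera" in m: T=np.array(m["world_from_camera"])
    else:
        st=st or sensors.get_state()
        T0=np.eye(4);T0[:3,:3]=R.from_quat(st["tcp_rot"]).as_matrix();T0[:3,3]=st["eef_pos"]
        T=T0@np.array(m["mount"])
    return K,d,T
def proj(c,P):
    K,d,T=c
    P=np.atleast_2d(P); q=(P-T[:3,3])@T[:3,:3]
    q=q*[1,-1,-1]
    return cv2.projectPoints(q.reshape(-1,1,3),np.zeros(3),np.zeros(3),K,d)[0].reshape(-1,2)[:,::-1] # row,col
def ray(c,rc):
    K,d,T=c
    u=cv2.undistortPoints(np.array([[[rc[1],rc[0]]]],float),K,d).ravel()
    v=T[:3,:3]@np.array([u[0],-u[1],-1.]); return T[:3,3],v/np.linalg.norm(v)
def atz(c,rc,z):
    o,v=ray(c,rc); return o+v*(z-o[2])/v[2]
def tri(rays):
    A=np.zeros((3,3));b=np.zeros(3)
    for o,v in rays:
        M=np.eye(3)-np.outer(v,v);A+=M;b+=M@o
    p=np.linalg.solve(A,b)
    return p,[np.linalg.norm((np.eye(3)-np.outer(v,v))@(p-o)) for o,v in rays]
E
python3 - <<'E'
from h import *
np.set_printoptions(precision=3,suppress=True)
print(sensors.get_state())
for n in ["scene","top"]:
    im=optics.read_camera(n); cv2.imwrite(f"pics/{n}0.png",im)
    print(n,cam(n))
    for q in ["ubolt_mid","ubolt_small_mid","ubolt_wide_mid","rack","stand","bracket_home","bracket_cheek","bracket_detent","jar"]:
        print(q,[(round(x["conf"],2),np.round(x["at"],1)) for x in optics.place_of(n,q)][:4])
print(optics.camera_model("wrist"))
print(sensors.get_state()["time"])
E
```

```text
pics
{'time': 0.0, 'qpos': array([-1.456,  0.287,  1.578,  0.   ,  1.279, -0.15 ]), 'dq': array([-0.001, -0.001, -0.001, -0.001, -0.   , -0.002]), 'joint_efforts': array([ -0.001, -40.598, -29.263,  -0.   ,   0.006,   0.   ]), 'eef_pos': array([ 0.177, -0.651,  0.23 ]), 'tcp_rot': array([ 0.701,  0.094, -0.701,  0.093]), 'contact_force': array([ 1.003, -0.136,  0.023]), 'wrist_torque': array([ 0.072, -0.032, -0.024]), 'opening': 1.0011894890829607}
scene (array([[607.159,   0.   , 325.669],
       [  0.   , 607.159, 240.556],
       [  0.   ,   0.   ,   1.   ]]), array([-0.034,  0.   ,  0.   ,  0.   ,  0.   ]), array([[ 0.737, -0.403,  0.543,  1.18 ],
       [ 0.676,  0.444, -0.588, -0.676],
       [-0.003,  0.8  ,  0.6  ,  0.762],
       [ 0.   ,  0.   ,  0.   ,  1.   ]]))
ubolt_mid [(0.76, array([322.5, 204.5]))]
ubolt_small_mid [(0.72, array([289.8, 261.6])), (0.68, array([256.6, 277.7])), (0.44, array([292.4, 322.7]))]
ubolt_wide_mid [(0.8, array([303.3, 235.8]))]
rack [(0.82, array([326.3, 236. ])), (0.65, array([291.2, 263.3]))]
stand []
bracket_home [(0.82, array([166.8, 389.7
[... 661 characters left out ...]
218.5, 353.3]))]
ubolt_wide_mid [(0.57, array([249.5, 420.6]))]
rack [(0.55, array([257.8, 418.4]))]
stand [(0.75, array([270.2, 204.3]))]
bracket_home [(0.87, array([262.9, 189.5]))]
bracket_cheek [(0.75, array([277. , 191.4]))]
bracket_detent [(0.88, array([258., 188.])), (0.19, array([277.1, 195.7]))]
jar [(0.72, array([245.7, 315.6]))]
{'camera_matrix': array([[404.39 ,   0.   , 307.785],
       [  0.   , 404.39 , 235.281],
       [  0.   ,   0.   ,   1.   ]]), 'dist': array([-0.07,  0.  ,  0.  ,  0.  ,  0.  ]), 'mount': array([[-0.001,  0.269, -0.963, -0.143],
       [ 1.   ,  0.001, -0.001, -0.001],
       [ 0.   , -0.963, -0.269, -0.067],
       [ 0.   ,  0.   ,  0.   ,  1.   ]])}
1.0
```

View pics/scene0.png

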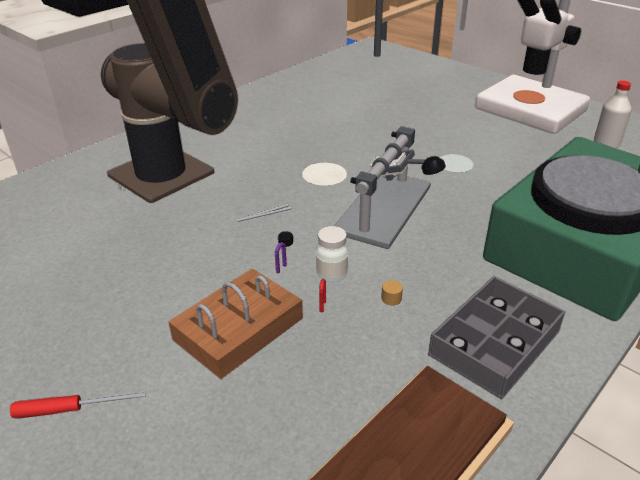

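View pics/top0.png

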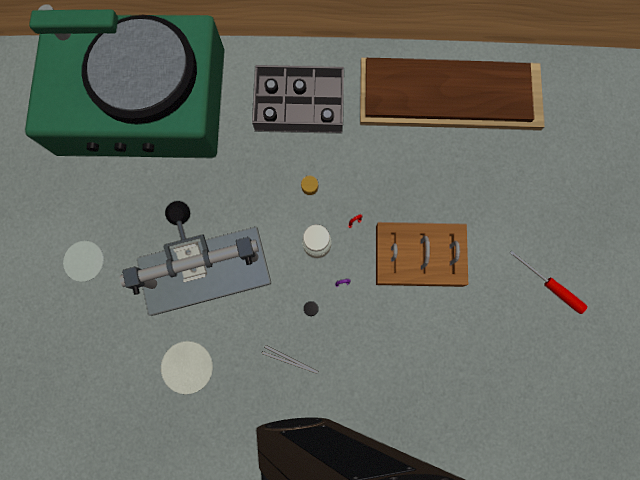

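```bash
python3 - <<'E'
from h import *
np.set_printoptions(precision=4,suppress=True)
s=cv2.imread("pics/scene0.png");t=cv2.imread("pics/top0.png")
cv2.imwrite("pics/c1.png",np.vstack([np.hstack([cv2.resize(s[265:375,165:310],(580,440)[:2],interpolation=cv2.INTER_CUBIC)[:290,:390] if 0 else cv2.resize(s[265:375,165:310],(395,300),interpolation=cv2.INTER_CUBIC),cv2.resize(s[120:245,330:460],(395,300)[:2],interpolation=cv2.INTER_CUBIC)]),
 np.hstack([cv2.resize(t[215:295,370:475],(395,300),interpolation=cv2.INTER_CUBIC),cv2.resize(t[195:320,110:275],(395,300),interpolation=cv2.INTER_CUBIC)])]))
S=cam("scene");T=cam("top")
for n,a,b in [("mid",(322.5,204.5),(247.5,453.3)),("small",(289.8,261.6),(255.6,392.1)),("wide",(303.3,235.8),(249.5,420.6)),("rack",(326.3,236),(257.8,418.4)),("home",(166.8,389.7),(262.9,189.5)),("cheek",(160.1,372.2),(277,191.4)),("det",(172.7,392),(258,188)),("jar",(270.4,331.9),(245.7,315.6))]:
    print(n,*tri([ray(S,a),ray(T,b)]))
print(atz(T,(270.2,204.3),0))
E
```

```text
mid [ 0.5552 -0.2865  0.0649] [np.float64(0.0029067911778972635), np.float64(0.002906791177897218)]
small [ 0.542  -0.1578  0.0431] [np.float64(0.002614347440877051), np.float64(0.0026143474408768888)]
wide [ 0.5512 -0.2186  0.0583] [np.float64(0.0016834576103894959), np.float64(0.0016834576103895657)]
rack [ 0.5439 -0.2221  0.0009] [np.float64(0.0007321783657525808), np.float64(0.0007321783657524962)]
home [0.5082 0.2514 0.1063] [np.float64(0.0030856832927648454), np.float64(0.0030856832927649127)]
cheek [0.4755 0.2392 0.1169] [np.float64(0.0019738532618147893), np.float64(0.0019738532618148947)]
det [0.5168 0.2554 0.0945] [np.float64(0.0006922044945610495), np.float64(0.0006922044945611545)]
jar [0.5659 0.0039 0.0022] [np.float64(0.002027139223219999), np.float64(0.0020271392232200595)]
[0.5048 0.2435 0.    ]
```

View pics/c1.png

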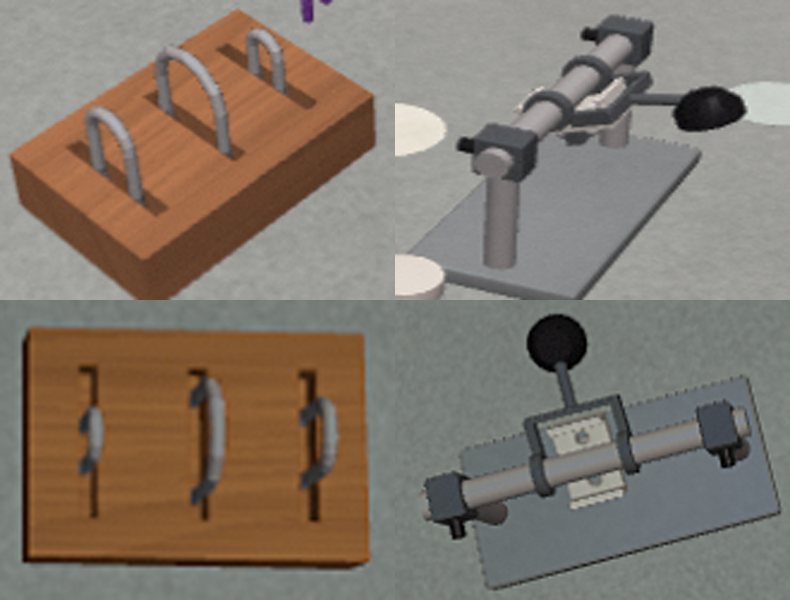

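```bash
python3 - <<'E'
from h import *
np.set_printoptions(precision=4,suppress=True)
s=sensors.get_state();M=R.from_quat(s["tcp_rot"]).as_matrix();print(M)
T=cam("top");S=cam("scene")
# head tops estimate
for rc in [(276,131),(247,248)]: print(atz(T,rc,.148))
# rack corners at top view
for rc in [(223,377),(223,467),(285,377),(286,467)]: print(atz(T,rc,.045))
# mid crest in top/scene
print(proj(T,[.555,-.285,.098]),proj(S,[.555,-.285,.098]))
E
```

```text
[[-0.      0.2617 -0.9651]
 [-0.     -0.9651 -0.2617]
 [-1.     -0.      0.    ]]
[0.4724 0.3488 0.148 ]
[0.5338 0.128  0.148 ]
[ 0.6092 -0.1273  0.045 ]
[ 0.614  -0.3194  0.045 ]
[ 0.4775 -0.1283  0.045 ]
[ 0.4796 -0.3164  0.045 ]
[[245.7    457.6607]] [[306.9077 204.4523]]
```

arm_command --increments '[[[-0.17,-2.15,-3.72,0],[-0.17,-2.15,-3.72,0],[-0.17,-2.15,-3.72,0],[-0.17,-2.15,-3.72,0],[-0.17,-2.15,-3.72,0],[-0.17,-2.15,-3.72,0],[-0.17,-2.15,-3.72,0],[-0.17,-2.15,-3.72,0],[-0.17,-2.15,-3.72,0],[-0.17,-2.15,-3.72,0],[-0.17,-2.15,-3.72,0],[-0.17,-2.15,-3.72,0],[0,0,0,-0.18],[0,0,0,-0.18],[0,0,0,-0.18],[0,0,0,-0.18],[0,0,0,-0.18],[0,0,0,-0.18],[0,0,0,-0.18],[0,0,0,-0.18]]]'

```text
time: 3.5
eef_pos: [0.54, -0.2856, 0.2518]
tcp_rot: [0.464, 0.534, -0.464, 0.534]
contact_force: [-0.1, -0.8, 0.3]
opening: 1.0
```

arm_command --increments '[[[0,0,0,-0.18],[0,0,0,-0.18],[0,0,0,-0.18],[0,0,0,-0.18],[0,0,0,-0.18],[0,0,0,-0.18],[0,0,0,-0.18],[0,0,0,-0.18],[0,0,0,0]]]'

```text
time: 4.62
eef_pos: [0.54, -0.2856, 0.2518]
tcp_rot: [-0.0, 0.707, 0.0, 0.707]
contact_force: [0.7, 1.0, 0.9]
opening: 1.006
```

```bash
python3 - <<'E'
from h import *
np.set_printoptions(precision=4,suppress=True)
s=sensors.get_state();M=R.from_quat(s["tcp_rot"]).as_matrix();print(M,s["eef_pos"],s["qpos"],s["time"])
im=optics.read_camera("wrist");cv2.imwrite("pics/w1.png",im)
C=cam("wrist",s)
for q,z in [("ubolt_mid",.059),("ubolt_small_mid",.051),("ubolt_wide_mid",.062),("rack",0)]:
    for x in optics.place_of("wrist",q)[:3]: print(q,round(x["conf"],2),np.round(x["at"],1),atz(C,x["at"],z))
E
```

```text
[[ 0.0001 -0.0011  1.    ]
 [-0.      1.      0.0011]
 [-1.     -0.      0.0001]] [ 0.54   -0.2856  0.2518] [-0.6524  0.1315  1.72    0.      1.29   -2.2244] 4.625
ubolt_mid 0.86 [216.7 310.4] [ 0.5482 -0.2833  0.059 ]
ubolt_small_mid 0.83 [279.1 516.6] [ 0.6088 -0.0918  0.051 ]
ubolt_small_mid 0.73 [141.5 563.5] [ 0.4834 -0.067   0.051 ]
ubolt_small_mid 0.59 [215.5 449.1] [ 0.5487 -0.1616  0.051 ]
ubolt_wide_mid 0.6 [221.8 450.7] [ 0.5517 -0.1637  0.062 ]
rack 0.86 [205.1 370.9] [ 0.5498 -0.2229  0.    ]
```

View pics/w1.png

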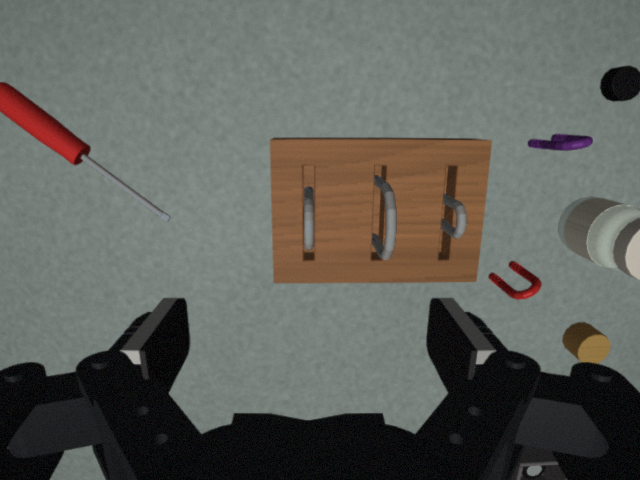

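```bash
python3 - <<'E'
from h import *
np.set_printoptions(precision=4,suppress=True)
C=cam("wrist")
for rc in [(165,309),(260,309),(139,271),(139,490),(282,275),(282,478)]: print("z45",atz(C,rc,.045))
im=cv2.imread("pics/w1.png")
c=cv2.resize(im[130:290,260:360],(500,800),interpolation=cv2.INTER_CUBIC)[:600]
cv2.imwrite("pics/w1c.png",c)
for x in (.545,.548,.551):
  for y in (-.2845,):
    P=[[x-.022,y,.076],[x+.022,y,.076],[x,y,.098],[x-.018,y-.004,.045],[x-.018,y+.004,.045],[x+.018,y,.045]]
    print(x,proj(C,P).round(1).tolist())
E
```

```text
z45 [ 0.506  -0.2846  0.045 ]
z45 [ 0.5919 -0.2844  0.045 ]
z45 [ 0.4841 -0.3167  0.045 ]
z45 [ 0.4827 -0.1297  0.045 ]
z45 [ 0.6135 -0.3159  0.045 ]
z45 [ 0.6137 -0.1256  0.045 ]
0.545 [[190.5, 309.1], [243.6, 309.0], [224.0, 309.1], [189.3, 304.4], [189.3, 313.6], [229.4, 308.9]]
0.548 [[194.2, 309.1], [247.1, 309.0], [227.9, 309.1], [192.7, 304.4], [192.8, 313.6], [232.6, 308.9]]
0.551 [[197.9, 309.1], [250.6, 309.0], [231.7, 309.1], [196.1, 304.5], [196.2, 313.6], [235.8, 308.9]]
```

View pics/w1c.png

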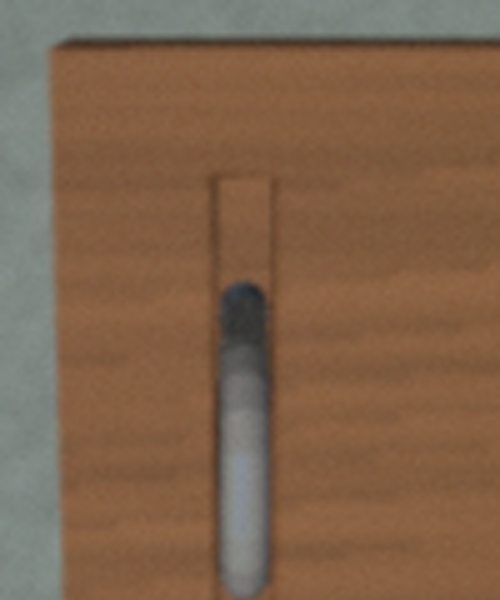

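arm_command --increments '[[[0.27,4.72,-0.89,0],[0.27,4.72,-0.89,0],[0.27,4.72,-0.89,0],[0.27,4.72,-0.89,0],[0.27,4.72,-0.89,0],[0.27,4.72,-0.89,0],[0.27,4.72,-0.89,0],[0.27,4.72,-0.89,0],[0.27,4.72,-0.89,0],[0.27,4.72,-0.89,0],[0.27,4.72,-0.89,0],[0,0,0,-0.135],[0,0,0,-0.135],[0,0,0,0],[0,0,0,0]]]'

```text
time: 6.75
eef_pos: [0.4405, 0.2332, 0.2221]
tcp_rot: [-0.095, 0.701, 0.095, 0.701]
contact_force: [0.1, -0.4, 0.0]
opening: 1.001
```

```bash
python3 - <<'E'
from h import *
np.set_printoptions(precision=4,suppress=True)
s=sensors.get_state();M=R.from_quat(s["tcp_rot"]).as_matrix();print(M,s["eef_pos"],s["qpos"],s["time"])
im=optics.read_camera("wrist");cv2.imwrite("pics/w2.png",im)
np.save("s2.npy",s,allow_pickle=True)
C=cam("wrist",s)
T=cam("top");S=cam("scene")
for q,a,b in [("bracket_home",(166.8,389.7),(262.9,189.5)),("bracket_cheek",(160.1,372.2),(277,191.4)),("bracket_detent",(172.7,392),(258,188))]:
    for x in optics.place_of("wrist",q)[:2]:
        print(q,round(x["conf"],2),np.round(x["at"],1),*tri([ray(C,x["at"]),ray(S,a),ray(T,b)]))
E
```

```text
[[ 0.0002 -0.2673  0.9636]
 [ 0.0001  0.9636  0.2673]
 [-1.      0.      0.0002]] [0.4405 0.2332 0.2221] [ 0.283  -0.102   2.0114  0.      1.232  -1.5584] 6.75
bracket_detent 0.74 [333.4 299.8] [0.5185 0.2519 0.0977] [np.float64(0.0028784127870252196), np.float64(0.001094486443827102), np.float64(0.003441164368200062)]
```

View pics/w2.png

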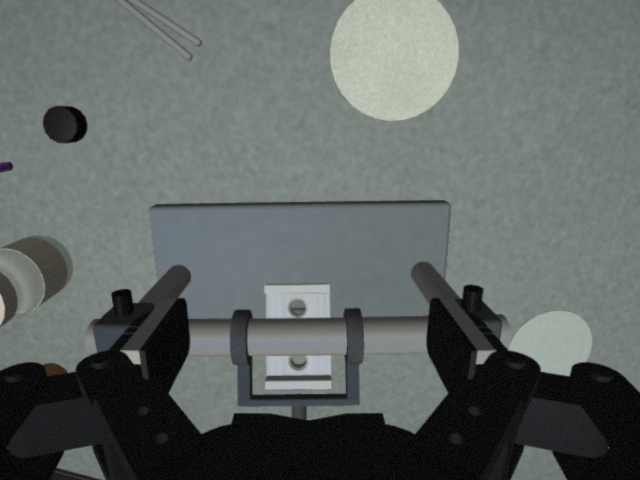

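```bash
python3 - <<'E'
from h import *
im=cv2.imread("pics/w2.png")
c=cv2.resize(im[270:420,220:380],(800,750),interpolation=cv2.INTER_CUBIC)
cv2.imwrite("pics/w2c.png",c[:600])
c=cv2.resize(im[195:345,80:280],(800,600),interpolation=cv2.INTER_CUBIC)
cv2.imwrite("pics/w2d.png",c)
E
```

```text
(no output)
```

View pics/w2c.png

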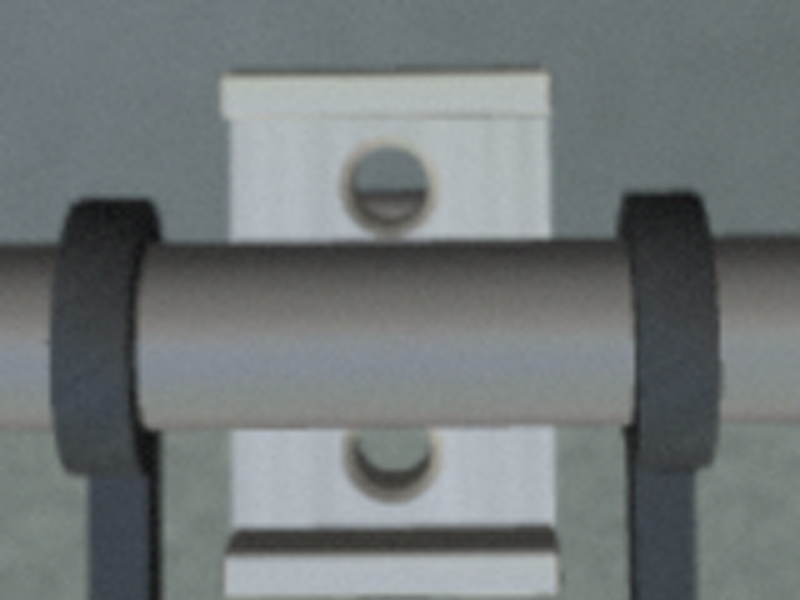

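View pics/w2d.png

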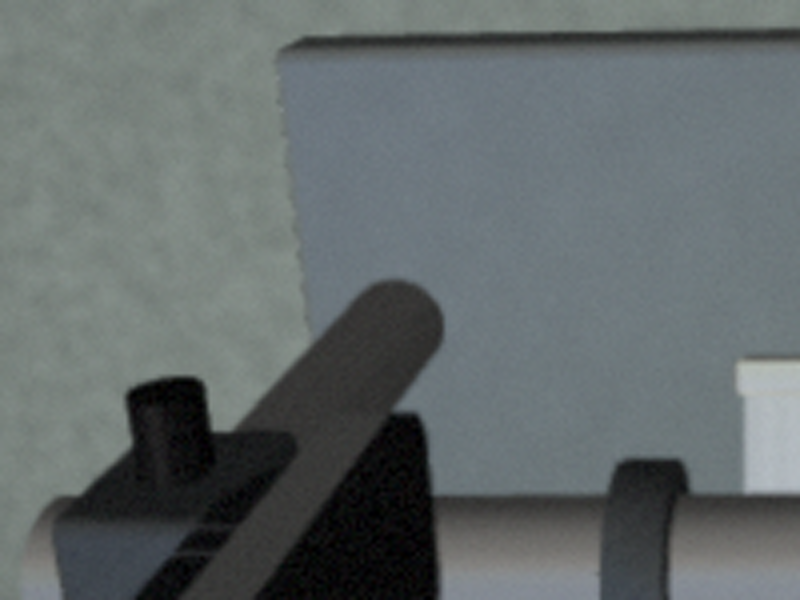

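```bash
cat > fit.py <<'E'
from h import *
from scipy.optimize import least_squares
np.set_printoptions(precision=4,suppress=True)
s=np.load("s2.npy",allow_pickle=True).item()
C=cam("wrist",s)
o=lambda c,r:np.array([270+r/5-.4,220+c/5-.4])
def frame(p):
    x0,y0,psi,th=p[:4]
    Rs=R.from_euler("z",psi).as_matrix()
    Rb=Rs@R.from_euler("y",-th).as_matrix()  # z -> (-sin,0,cos)
    return np.array([x0,y0,.130]),Rs,Rb
def W(p,pt): a,Rs,Rb=frame(p); return a+Rb@np.array(pt)/1000
def pts(p):
    sl=p[4]
    return [W(p,(-34,sl-22,0)),W(p,(-34,sl+22,0)),W(p,(-28,sl-22,0)),W(p,(-28,sl+22,0)),
     W(p,(-18,sl,-14)),W(p,(18,sl,-14)),
     W(p,(28,sl-22,0)),W(p,(28,sl+22,0)),W(p,(34,sl-22,0)),W(p,(34,sl+22,0)),W(p,(28,sl,-14))]
obs=[o(222,73),o(549,72),o(230,117),o(550,117),o(388,187),o(391,455),o(228,553),o(558,553),o(225,598),o(560,598),o(390,527)]
def edge(p,col_y):
    a,Rs,Rb=frame(p); t=np.linspace(0,2*np.pi,181)
    P=a+(Rs@np.array([12*np.cos(t),0*t+col_y,12*np.sin(t)])/1000).T
    r=proj(C,P)[:,0]; return r.min(),r.max()
def res(p):
    e=(proj(C,np.array(pts(p)))-np.array(obs))
    w=np.ones_like(e); w[10,1]=0
    e2=[]
    for y,top,bot in [(-28,244.5,427.5),(28,240.5,424)]:
        a,b=edge(p,y); e2+= [a-(270+top/5-.4),b-(270+bot/5-.4)]
    # base near top edge
    Rs=frame(p)[1]; 
    B=[np.array([p[0],p[1],.018])+Rs@np.array([-.065,y,0]) for y in(-.135,.135)]
    eb=(proj(C,np.array(B))-np.array([[209,150.3],[203.5,449]]))*.5
    return np.r_[(e*w).ravel(),e2,eb.ravel()]
if __name__=="__main__":
    r=least_squares(res,[.505,.243,.27,.6,0],x_scale=[.01,.01,.1,.1,5],loss="soft_l1")
    p=r.x;print(p,r.cost,np.sqrt(np.mean(res(p)**2)));print(res(p).round(1))
    np.save("p.npy",p)
    print("home",W(p,(0,p[4],-19)),"cheek",W(p,(-31,0,0)))
    T=cam("top");S=cam("scene")
    for n,q in [("home",(0,0,-19)),("cheek",(-31,0,0)),("det",(0,0,-34))]: print(n,proj(T,W(p,q)),proj(S,W(p,q)))
E
python3 fit.py
```

```text
[0.5051 0.2442 0.2828 0.3757 0.1877] 7.556054109325595 0.8379601002996487
[ 0.1 -0.6 -0.4  0.9  0.5 -2.2 -0.2  0.8  0.1  0.5 -0.4  0.4  0.2 -1.5
 -0.4  0.6  0.6 -0.8  0.1  0.3  0.1  0.  -0.4  0.7 -0.4  0.6 -1.1 -2.
 -0.2  1.8]
home [0.5117 0.2463 0.1123] cheek [0.4774 0.2361 0.1186]
home [[259.6025 190.4124]] [[166.1946 388.2798]]
cheek [[276.7255 193.5016]] [[159.9679 372.9063]]
det [[257.9722 191.5728]] [[172.4388 390.2984]]
```

arm_command --increments '[[[0,0,0,0.135],[0,0,0,0.135],[0.2,-4.71,0.98,0],[0.2,-4.71,0.98,0],[0.2,-4.71,0.98,0],[0.2,-4.71,0.98,0],[0.2,-4.71,0.98,0],[0.2,-4.71,0.98,0],[0.2,-4.71,0.98,0],[0.2,-4.71,0.98,0],[0.2,-4.71,0.98,0],[0.2,-4.71,0.98,0],[0.2,-4.71,0.98,0],[0,0,0,0],[0,0,0,0]]]' --grip 3.0

```text
time: 8.82
eef_pos: [0.5496, -0.2842, 0.1996]
tcp_rot: [-0.0, 0.707, 0.001, 0.707]
contact_force: [-0.2, 0.6, 0.7]
opening: 0.354
```

```bash
python3 - <<'E'
from h import *
np.set_printoptions(precision=4,suppress=True)
s=sensors.get_state();print(s["eef_pos"],s["opening"],s["time"])
im=optics.read_camera("wrist");cv2.imwrite("pics/w3.png",im)
C=cam("wrist",s)
for x in (.546,.549,.552):
    y=-.2845
    P=[[x-.022,y,.076],[x+.022,y,.076],[x,y,.098],[x-.022,y,.045],[x+.018,y,.045]]
    print(x,proj(C,P).round(1).tolist())
print(proj(C,[[.506,-.2845,.045],[.592,-.2845,.045],[.549,-.2845,.08]]))
E
```

```text
[ 0.5496 -0.2842  0.1996] 0.35350986729924877 8.825
0.546 [[190.3, 306.9], [253.4, 306.8], [230.8, 306.8], [183.6, 307.0], [235.9, 307.0]]
0.549 [[194.8, 306.9], [257.5, 306.8], [235.4, 306.8], [187.7, 307.0], [239.6, 306.9]]
0.552 [[199.2, 306.9], [261.6, 306.8], [240.0, 306.8], [191.7, 307.0], [243.4, 306.9]]
[[159.0036 307.0787]
 [270.3559 306.9016]
 [228.2742 306.8697]]
```

View pics/w3.png

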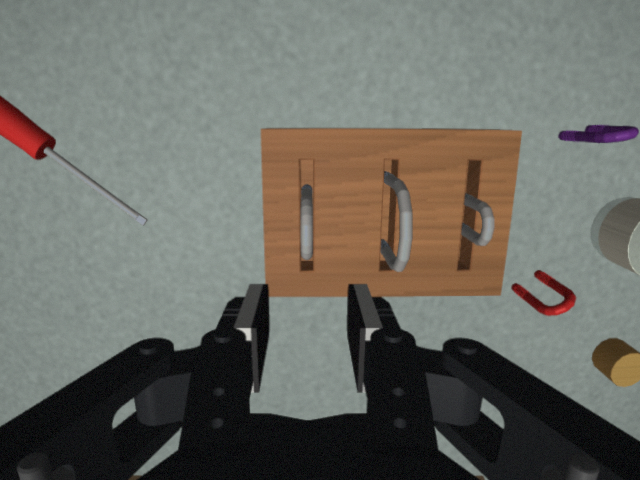

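arm_command --increments '[[[3,0,-0.05,0],[3,0,-0.05,0],[3,0,0,0],[2,0,0,0],[0.96,0,0,0],[0,0,0,0]]]'

```text
time: 9.62
eef_pos: [0.5489, -0.2841, 0.0803]
tcp_rot: [-0.001, 0.707, 0.001, 0.707]
contact_force: [0.4, 0.1, 0.4]
opening: 0.351
```

arm_command --increments '[[[0,0,0,0],[0,0,0,0],[0,0,0,0],[0,0,0,0],[0,0,0,0]]]' --grip 0 --grip_force 20

```text
time: 10.25
eef_pos: [0.5497, -0.2851, 0.0818]
tcp_rot: [-0.002, 0.706, 0.001, 0.708]
contact_force: [-0.6, 0.4, 5.9]
opening: 0.082
```

```bash
python3 - <<'E'
from h import *
s=sensors.get_state();print(s["eef_pos"],s["opening"],s["contact_force"],s["time"])
im=optics.read_camera("wrist");cv2.imwrite("pics/w4.png",im)
E
```

```text
[ 0.54974485 -0.28509865  0.08182571] 0.08173758531597994 [-0.63938348  0.41225418  5.87590641] 10.25
```

View pics/w4.png

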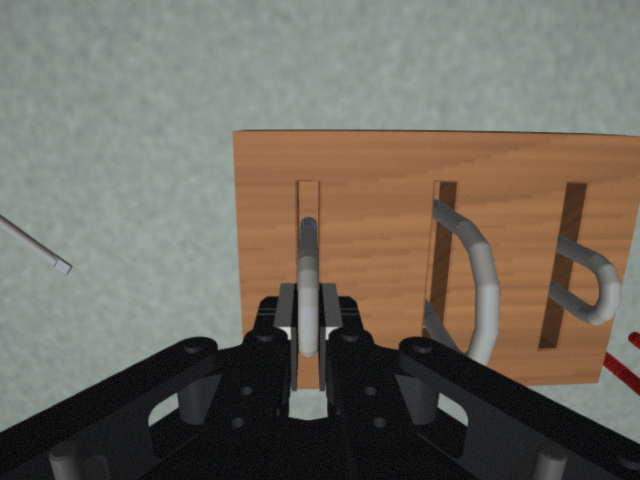

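arm_command --increments '[[[-0.6,0,0,0],[-0.6,0,0,0],[0,0,-0.7,0],[0,0,-0.7,0],[0,0,-0.5,0],[0,0,-0.4,0],[0,0,-0.4,0],[0,0,-0.4,0],[0,0,-0.4,0],[0,0,-0.4,0],[0,0,-0.4,0],[0,0,0,0]]]'

```text
time: 11.8
eef_pos: [0.5056, -0.2847, 0.0926]
tcp_rot: [-0.001, 0.707, 0.001, 0.707]
contact_force: [2.7, 0.2, 3.1]
opening: 0.079
```

```bash
python3 - <<'E'
from h import *
s=sensors.get_state();print(s["eef_pos"],s["opening"],s["contact_force"],s["time"])
im=optics.read_camera("wrist");cv2.imwrite("pics/w5.png",im)
im=optics.read_camera("scene");cv2.imwrite("pics/s5.png",cv2.resize(im[230:400,140:330],(760,600)[:2]))
E
```

```text
[ 0.50560969 -0.28473992  0.09255113] 0.07909685859828922 [2.74502057 0.15766056 3.13440398] 11.8
```

View pics/w5.png

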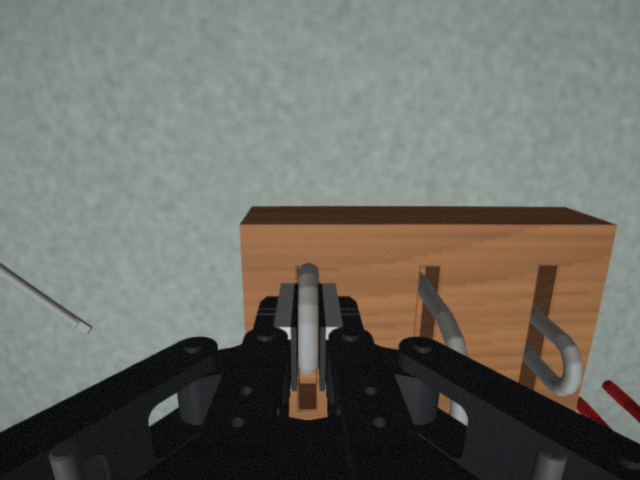

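View pics/s5.png

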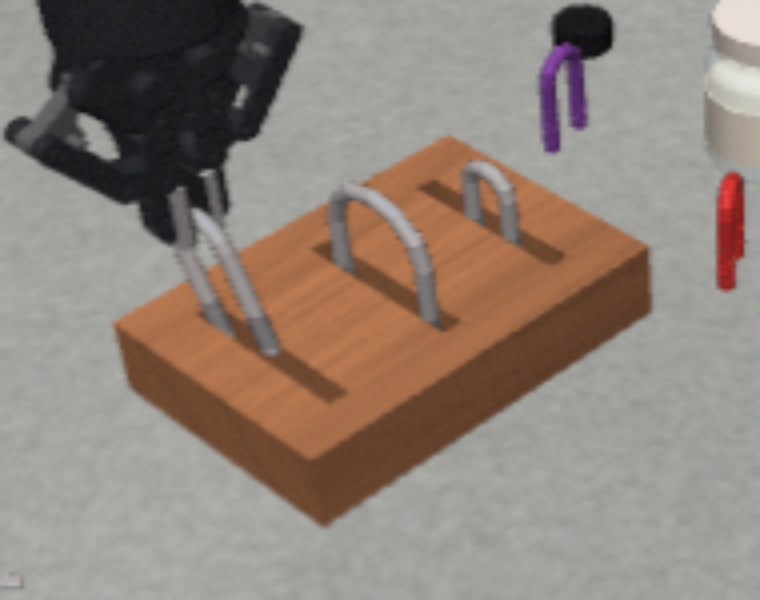

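arm_command --increments '[[[0,0,0,0],[0,0,0,0],[-1.5,0,0,0],[-3.5,0,0,0],[-5,0,0,0],[-5,0,0,0],[-2,0,0,0]]]' --grip 0 --grip_force 80

```text
time: 12.78
eef_pos: [0.5056, -0.2849, 0.2653]
tcp_rot: [-0.002, 0.707, 0.001, 0.707]
contact_force: [-0.0, 0.4, -1.5]
opening: 0.065
```

arm_command --increments '[[[0.27,4.69,-0.41,0],[0.27,4.69,-0.41,0],[0.27,4.69,-0.41,0],[0.27,4.69,-0.41,0],[0.27,4.69,-0.41,0],[0.27,4.69,-0.41,0],[0.27,4.69,-0.41,0],[0.27,4.69,-0.41,0],[0.27,4.69,-0.41,0],[0.27,4.69,-0.41,0],[0.27,4.69,-0.41,0],[0,0,0,-0.141],[0,0,0,-0.141],[0,0,0,0],[0,0,0,0],[0,0,0,0]]]'

```text
time: 14.78
eef_pos: [0.4589, 0.2308, 0.2323]
tcp_rot: [-0.1, 0.7, 0.1, 0.7]
contact_force: [0.5, 0.2, -1.4]
opening: 0.065
```

```bash
python3 - <<'E'
from h import *
s=sensors.get_state();print(s["eef_pos"],s["tcp_rot"],s["opening"],s["contact_force"],s["time"])
np.save("s6.npy",s,allow_pickle=True)
im=optics.read_camera("wrist");cv2.imwrite("pics/w6.png",im)
im=optics.read_camera("scene");cv2.imwrite("pics/s6f.png",im)
cv2.imwrite("pics/s6.png",cv2.resize(im[50:250,300:500],(600,600),interpolation=cv2.INTER_CUBIC))
E
```

```text
[0.45887953 0.23077834 0.23227081] [-0.10006553  0.70043604  0.09986358  0.69957381] 0.06464940482488958 [ 0.48206718  0.19226723 -1.39168167] 14.775
```

View pics/w6.png

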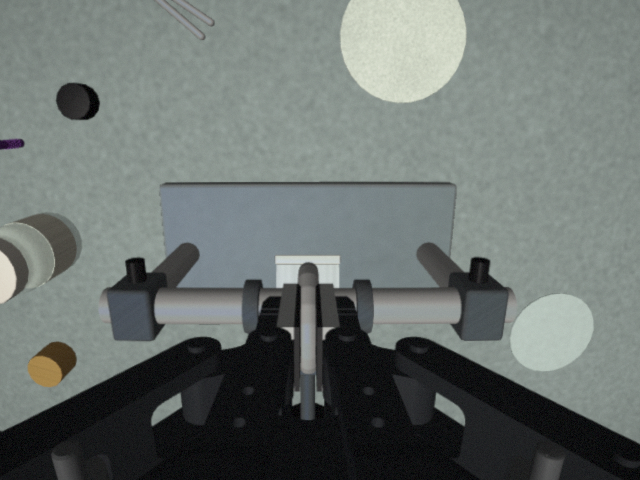

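View pics/s6.png

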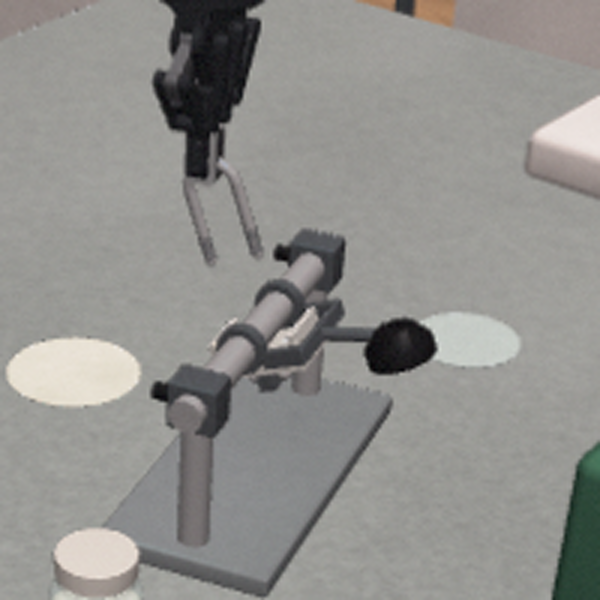

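```bash
cat > ufit.py <<'E'
from h import *
from scipy.optimize import least_squares
np.set_printoptions(precision=4,suppress=True)
s=np.load("s6.npy",allow_pickle=True).item()
C=cam("wrist",s);S=cam("scene")
M=R.from_quat(s["tcp_rot"]).as_matrix();t=s["eef_pos"]
def up(q,pt): # q: dx(along tool z), dz(up), phi ; pt in U frame rel. point (x,y,z) mm
    c,n=np.cos(q[2]),np.sin(q[2])
    P=np.array([q[0],q[1]])+ (pt[0]*np.array([c,n]) + (pt[2]-35)*np.array([-n,c]))
    y=pt[1]+(q[3] if len(q)>3 else 0)
    return t+(M[:,2]*P[0]-M[:,0]*P[1]+M[:,1]*y)/1000
if __name__=="__main__":
    for phi in (.33,.376,.42):
        q=(0,14,phi)
        P=[up(q,a) for a in [(-18,0,-39),(18,0,-39),(18,0,-10),(-18,0,-10)]]
        print(phi,"scene",proj(S,P).round(1).tolist());print("wrist",proj(C,P).round(1).tolist())
    im=cv2.imread("pics/s6f.png")
    cv2.imwrite("pics/s6b.png",cv2.resize(im[85:145,350:410],(600,600),interpolation=cv2.INTER_CUBIC))
    im=cv2.imread("pics/w6.png")
    cv2.imwrite("pics/w6b.png",cv2.resize(im[240:440,260:360],(300,600),interpolation=cv2.INTER_CUBIC))
E
python3 ufit.py
```

```text
0.33 scene [[137.1, 368.5], [135.4, 383.9], [122.4, 380.3], [124.3, 364.9]]
wrist [[268.5, 307.0], [335.9, 307.0], [347.7, 306.8], [269.8, 306.8]]
0.376 scene [[137.2, 370.1], [134.8, 385.2], [121.9, 381.1], [124.6, 365.9]]
wrist [[274.8, 307.0], [342.6, 307.0], [352.6, 306.8], [274.2, 306.8]]
0.42 scene [[137.3, 371.5], [134.2, 386.5], [121.4, 381.9], [124.7, 366.8]]
wrist [[280.9, 307.0], [349.1, 307.0], [357.2, 306.8], [278.5, 306.8]]
```

View pics/s6b.png

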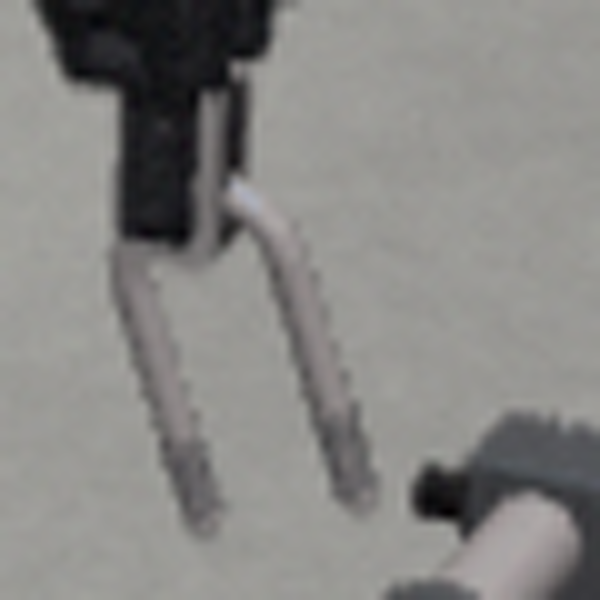

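View pics/w6b.png

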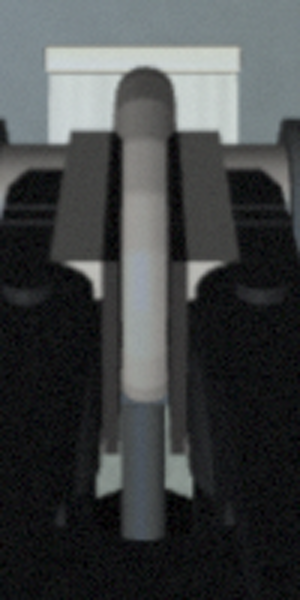

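```bash
python3 - <<'E'
from ufit import *
def outline(q):
    a=np.linspace(0,np.pi,60)
    P=[up(q,(22*np.cos(x),0,17+22*np.sin(x))) for x in a]+[up(q,(sg*22,0,z)) for sg in(1,-1) for z in np.linspace(-36,17,30)]
    r=proj(C,P)[:,0]; return r.min(),r.max()
def res(q):
    f=proj(S,[up(q,(-18,0,-38)),up(q,(18,0,-38))])-np.array([[137.2,370],[134.7,385.4]])
    a=outline(q)
    return np.r_[f.ravel(),(a[0]-262.7)*.5,(a[1]-373.5)*.5,(q[3])*.3, (q[1]-14)*.2]
for q in [(0,14,.33),(0,14,.376),(0,14,.42)]: print(q,outline(q))
r=least_squares(res,[0,14,.38,0]);print(r.x,r.fun)
q=r.x
p=np.load("p.npy")
import fit
T,Rs,Rb=fit.frame(p)
for n,pt in [("-",(-18,0,-39)),("+",(18,0,-39)),("mid",(0,0,0))]:
    print(n,"bracket coords of U",(Rb.T@(up(q,pt)-T)*1000).round(1))
print("psi tool",np.arctan2(M[1,2],M[0,2]),p)
E
```

```text
(0, 14, 0.33) (np.float64(261.01623635771875), np.float64(374.6885747020099))
(0, 14, 0.376) (np.float64(263.5399880061843), np.float64(376.86576207996376))
(0, 14, 0.42) (np.float64(265.52611879977906), np.float64(378.984388824664))
[-0.3053 12.5169  0.3841  0.5178] [ 0.1397  0.1171  0.0635 -0.1572 -0.3729  0.3932  0.1553 -0.2966]
- bracket coords of U [-20.3   0.5  50.4]
+ bracket coords of U [15.7  0.6 50.7]
mid bracket coords of U [-2.6  0.5 89.5]
psi tool 0.2836928225473079 [0.5051 0.2442 0.2828 0.3757 0.1877]
```

arm_command --increments '[[[1.0,-0.04,0.46,0],[1.0,0,0.46,0],[1.0,0,0.46,0],[1.02,0,0.45,0],[0,0,0,0],[0,0,0,0]]]'

```text
time: 15.62
eef_pos: [0.4769, 0.2359, 0.1926]
tcp_rot: [-0.1, 0.7, 0.1, 0.7]
contact_force: [0.3, 0.1, -1.7]
opening: 0.058
```

```bash
python3 - <<'E'
from h import *
s=sensors.get_state();print(s["eef_pos"],s["tcp_rot"],s["opening"],s["contact_force"],s["time"])
np.save("s7.npy",s,allow_pickle=True)
im=optics.read_camera("wrist");cv2.imwrite("pics/w7f.png",im);a=cv2.resize(im[200:400,210:410],(400,400),interpolation=cv2.INTER_CUBIC)
im=optics.read_camera("scene");cv2.imwrite("pics/s7f.png",im);b=cv2.resize(im[90:190,340:440],(400,400),interpolation=cv2.INTER_CUBIC)
cv2.imwrite("pics/m7.png",np.hstack([a,b]))
E
```

```text
[0.47693519 0.23594196 0.19263078] [-0.10048911  0.69991214  0.10049098  0.69994749] 0.057921402274421385 [ 0.26949564  0.11929621 -1.67457832] 15.625
```

View pics/m7.png

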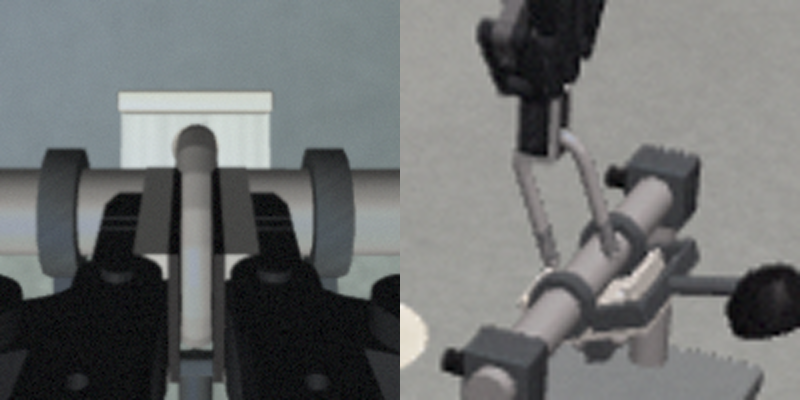

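arm_command --increments '[[[0.84,0,0.33,0],[0.84,0,0.33,0],[0.19,0,0.07,0],[0.19,0,0.07,0],[0.19,0,0.07,0],[0,0,0,0]]]'

```text
time: 16.48
eef_pos: [0.4853, 0.2384, 0.17]
tcp_rot: [-0.1, 0.7, 0.1, 0.7]
contact_force: [0.2, 0.3, -1.6]
opening: 0.059
```

```bash
python3 - <<'E'
from h import *
s=sensors.get_state();print(s["eef_pos"],s["opening"],s["contact_force"],s["wrist_torque"],s["time"])
np.save("s8.npy",s,allow_pickle=True)
im=optics.read_camera("wrist");cv2.imwrite("pics/w8f.png",im);a=cv2.resize(im[200:400,210:410],(400,400),interpolation=cv2.INTER_CUBIC)
im=optics.read_camera("scene");cv2.imwrite("pics/s8f.png",im);b=cv2.resize(im[90:190,340:440],(400,400),interpolation=cv2.INTER_CUBIC)
cv2.imwrite("pics/m8.png",np.hstack([a,b]))
E
```

```text
[0.48526769 0.23836533 0.17003963] 0.0592409538166187 [ 0.2166137   0.25112721 -1.57064615] [ 0.0125164   0.07463106 -0.02670567] 16.475
```

View pics/m8.png

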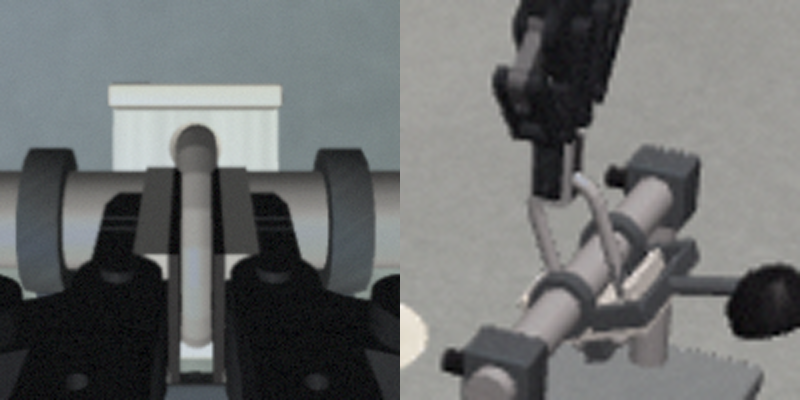

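arm_command --increments '[[[0.19,-0.02,0.07,0],[0.19,-0.02,0.07,0],[0.19,0,0.07,0],[0.19,0,0.07,0],[0,0,0,0]]]'

```text
time: 17.2
eef_pos: [0.488, 0.2387, 0.1623]
tcp_rot: [-0.101, 0.7, 0.1, 0.7]
contact_force: [0.0, -0.8, -1.1]
opening: 0.06
```

arm_command --increments '[[[0.19,0,0.07,0],[0.19,0,0.07,0],[0.19,0,0.07,0],[0.19,0,0.07,0],[0,0,0,0]]]'

```text
time: 17.82
eef_pos: [0.4915, 0.2398, 0.1557]
tcp_rot: [-0.1, 0.699, 0.101, 0.701]
contact_force: [0.1, 0.4, 3.2]
opening: 0.063
```

```bash
python3 - <<'E'
from h import *
s=sensors.get_state();print(s["eef_pos"],s["opening"],s["contact_force"],s["wrist_torque"],s["time"])
im=optics.read_camera("wrist");cv2.imwrite("pics/w9f.png",im);a=cv2.resize(im[200:400,210:410],(400,400),interpolation=cv2.INTER_CUBIC)
im=optics.read_camera("scene");cv2.imwrite("pics/s9f.png",im);b=cv2.resize(im[90:190,340:440],(400,400),interpolation=cv2.INTER_CUBIC)
cv2.imwrite("pics/m9.png",np.hstack([a,b]))
E
```

```text
[0.49145361 0.23978087 0.15571796] 0.06276273538069958 [0.14512546 0.43337143 3.2498934 ] [ 0.0627605  -0.14608878  0.03127195] 17.825
```

View pics/m9.png

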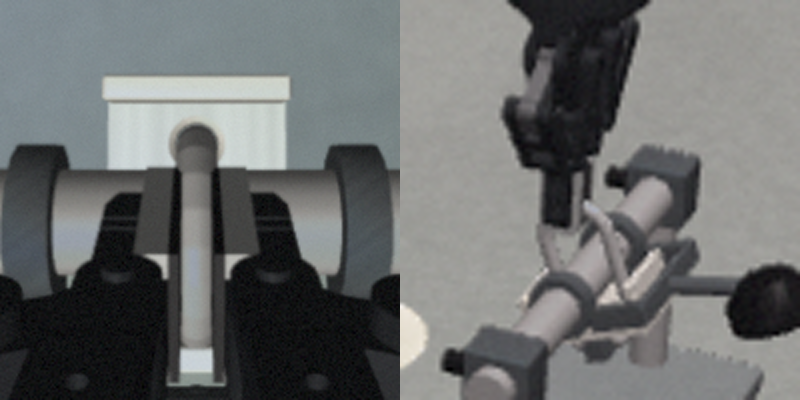

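arm_command --increments '[[[0.19,0,0.07,0],[0.19,0,0.07,0],[0.19,0,0.07,0],[0.19,0,0.07,0],[0,0,0,0]]]'

```text
time: 18.55
eef_pos: [0.4935, 0.2403, 0.1466]
tcp_rot: [-0.1, 0.7, 0.101, 0.7]
contact_force: [2.0, 0.2, 0.0]
opening: 0.061
```

```bash
python3 - <<'E'
from h import *
s=sensors.get_state();print(s["eef_pos"],s["opening"],s["contact_force"],s["wrist_torque"],s["time"])
im=optics.read_camera("wrist");cv2.imwrite("pics/w10f.png",im);a=cv2.resize(im[200:400,210:410],(400,400),interpolation=cv2.INTER_CUBIC)
im=optics.read_camera("scene");cv2.imwrite("pics/s10f.png",im);b=cv2.resize(im[90:190,340:440],(400,400),interpolation=cv2.INTER_CUBIC)
cv2.imwrite("pics/m10.png",np.hstack([a,b]))
E
```

```text
[0.49349357 0.24033415 0.14661144] 0.060848325578467234 [1.97324901 0.1639135  0.00803881] [ 0.08360011 -0.39460025 -0.04609622] 18.55
```

View pics/m10.png

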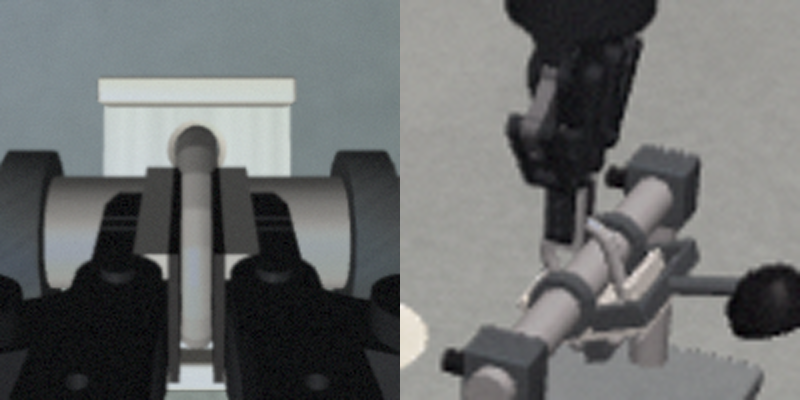

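arm_command --increments '[[[0,0,0,0],[0,0,0,0],[0,0,0,0],[-1,0,0,0],[-2,0,0,0],[-3,0,0,0],[-1,0,0,0],[0,0,0,0]]]' --grip 2.2

```text
time: 19.65
eef_pos: [0.4937, 0.2404, 0.2182]
tcp_rot: [-0.1, 0.699, 0.101, 0.701]
contact_force: [-0.4, 0.1, -0.4]
opening: 0.258
```

```bash
python3 - <<'E'
from h import *
s=sensors.get_state();print(s["eef_pos"],s["opening"],s["contact_force"],s["wrist_torque"],s["time"])
np.save("s11.npy",s,allow_pickle=True)
im=optics.read_camera("wrist");cv2.imwrite("pics/w11f.png",im);a=cv2.resize(im[200:400,210:410],(400,400),interpolation=cv2.INTER_CUBIC)
im=optics.read_camera("scene");cv2.imwrite("pics/s11f.png",im);b=cv2.resize(im[90:190,340:440],(400,400),interpolation=cv2.INTER_CUBIC)
cv2.imwrite("pics/m11.png",np.hstack([a,b]))
print(optics.place_of("wrist","ubolt_mid"),optics.place_of("scene","ubolt_mid"))
E
```

```text
[0.49374559 0.24042581 0.21815682] 0.2584738455420638 [-0.41140179  0.06565479 -0.44342309] [ 0.02658623  0.00937624 -0.00407966] 19.65
[] [{'at': [161.3, 384.4], 'conf': 0.57}]
```

View pics/m11.png

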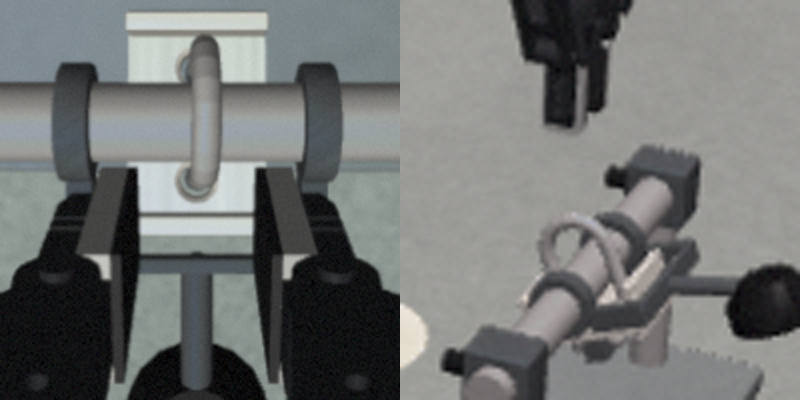

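arm_command --increments '[[[0,0.05,0.12,0],[0,0.05,0.12,0],[1,0,0,0],[2,0,0,0],[1.5,0,0,0],[0.4,0,0,0],[0,0,0,0]]]' --grip 0 --grip_force 40

```text
time: 20.72
eef_pos: [0.4953, 0.2419, 0.168]
tcp_rot: [-0.101, 0.7, 0.1, 0.7]
contact_force: [-0.3, 0.0, 0.9]
opening: -0.003
```

arm_command --increments '[[[0.19,0,0.07,0],[0.19,0,0.07,0],[0.19,0,0.07,0],[0.19,0,0.07,0]]]'

```text
time: 21.22
eef_pos: [0.4983, 0.2429, 0.1615]
tcp_rot: [-0.1, 0.7, 0.101, 0.7]
contact_force: [-2.3, 0.0, 4.6]
opening: -0.003
```

```bash
cat > look.py <<'E'
from h import *
import sys
n=sys.argv[1]
s=sensors.get_state();print(s["eef_pos"],s["opening"],s["contact_force"],s["wrist_torque"],s["time"])
im=optics.read_camera("wrist");cv2.imwrite(f"pics/w{n}f.png",im);a=cv2.resize(im[200:400,210:410],(400,400),interpolation=cv2.INTER_CUBIC)
im=optics.read_camera("scene");cv2.imwrite(f"pics/s{n}f.png",im);b=cv2.resize(im[90:190,340:440],(400,400),interpolation=cv2.INTER_CUBIC)
cv2.imwrite(f"pics/m{n}.png",np.hstack([a,b]))
E
python3 look.py 12
```

```text
[0.4982853  0.24287448 0.16148326] -0.0025014185927086274 [-2.28864454  0.00989068  4.63027875] [-0.0465699   0.28743007  0.04819986] 21.225
```

View pics/m12.png

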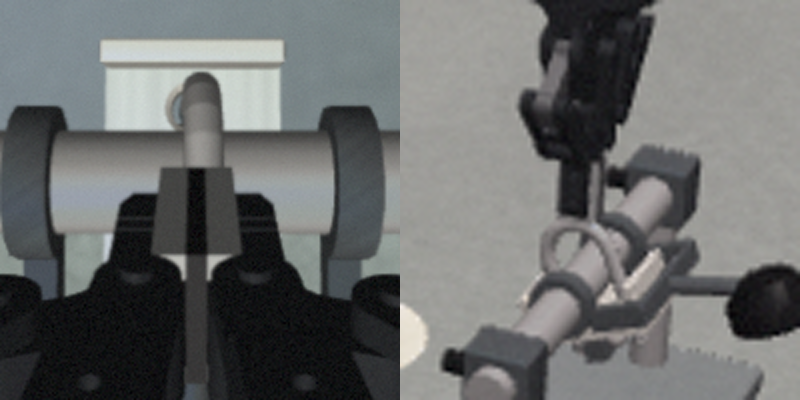

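arm_command --increments '[[[0.19,0,0.07,0],[0.19,0,0.07,0],[0.19,0,0.07,0]]]'

```text
time: 21.7
eef_pos: [0.5005, 0.2435, 0.1558]
tcp_rot: [-0.1, 0.7, 0.101, 0.7]
contact_force: [-1.4, -0.5, 4.9]
opening: 0.001
```

arm_command --increments '[[[0.15,0,0.06,0],[0.15,0,0.06,0],[0.15,0,0.06,0]]]'

```text
time: 22.08
eef_pos: [0.5025, 0.244, 0.1514]
tcp_rot: [-0.1, 0.699, 0.101, 0.701]
contact_force: [-1.3, -0.6, 7.2]
opening: 0.004
```

```bash
python3 look.py 13
```

```text
[0.50246127 0.24404024 0.15140468] 0.004238346254097799 [-1.33573549 -0.59993309  7.16681326] [-0.00541475  0.23453093  0.02871037] 22.075
```

View pics/m13.png

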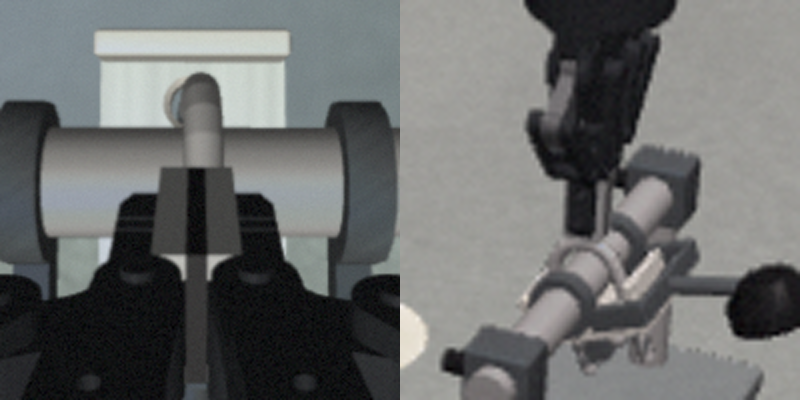

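arm_command --increments '[[[0.1,0,0.04,0],[0.1,0,0.04,0]]]'

```text
time: 22.42
eef_pos: [0.5034, 0.2444, 0.1499]
tcp_rot: [-0.1, 0.699, 0.101, 0.701]
contact_force: [-2.3, 0.3, 9.5]
opening: -0.0
```

arm_command --increments '[[[0.08,0,0.03,0],[0.08,0,0.03,0]]]'

```text
time: 22.68
eef_pos: [0.5039, 0.2446, 0.1494]
tcp_rot: [-0.1, 0.699, 0.101, 0.7]
contact_force: [-5.2, -1.9, 13.9]
opening: 0.002
```

arm_command --increments '[[[0.1,0,0.02,0],[0.1,0,0.02,0],[0,0,0,0]]]'

```text
time: 23.05
eef_pos: [0.5043, 0.2447, 0.1491]
tcp_rot: [-0.101, 0.699, 0.101, 0.7]
contact_force: [-7.1, -2.2, 18.4]
opening: 0.001
```

```bash
python3 look.py 14
```

```text
[0.50430457 0.2446965  0.14913113] 0.0012211662732621044 [-7.12174724 -2.17683042 18.41871866] [-0.3616098   1.30992304 -0.03276042] 23.05
```

View pics/m14.png

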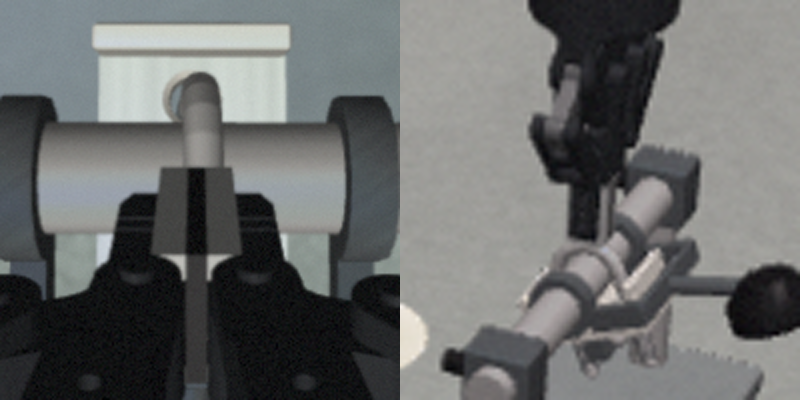

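arm_command --increments '[[[0.15,0,0,0],[0.15,0,0,0],[0.15,0,0,0],[0,0,0,0]]]'

```text
time: 23.65
eef_pos: [0.5049, 0.2449, 0.1487]
tcp_rot: [-0.101, 0.699, 0.101, 0.701]
contact_force: [-13.3, -4.8, 34.4]
opening: -0.001
```

arm_command --increments '[[[-0.5,0,0,0],[-0.5,0,0,0],[-2,0,-0.6,0],[-3,0,-1,0],[-2,0,-1,0],[0,0,0,0]]]'

```text
time: 24.4
eef_pos: [0.479, 0.2372, 0.2224]
tcp_rot: [-0.1, 0.699, 0.101, 0.701]
contact_force: [-0.2, 0.3, 0.3]
opening: -0.005
```

```bash
python3 look.py 15; python3 - <<'E'
import cv2
im=cv2.imread("pics/s15f.png");a=cv2.resize(im[120:200,360:440],(600,600),interpolation=cv2.INTER_CUBIC);cv2.imwrite("pics/s15b.png",a)
E
```

```text
[0.4789981  0.23722062 0.222386  ] -0.0051480628204594245 [-0.24006609  0.30263428  0.2650877 ] [-0.04008241  0.06363072  0.00962953] 24.4
```

View pics/m15.png

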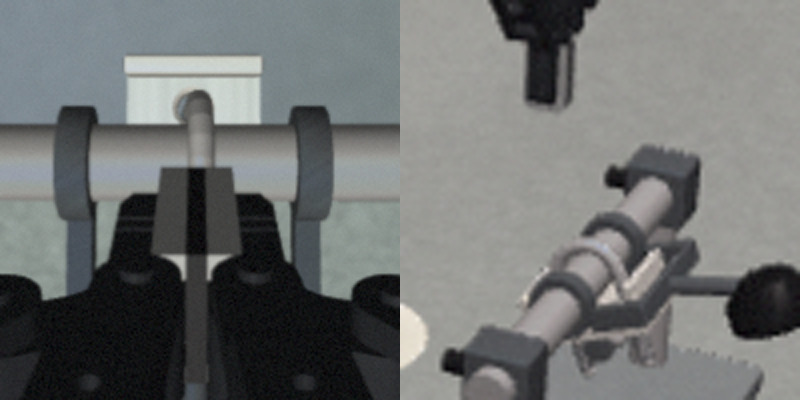

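View pics/s15b.png

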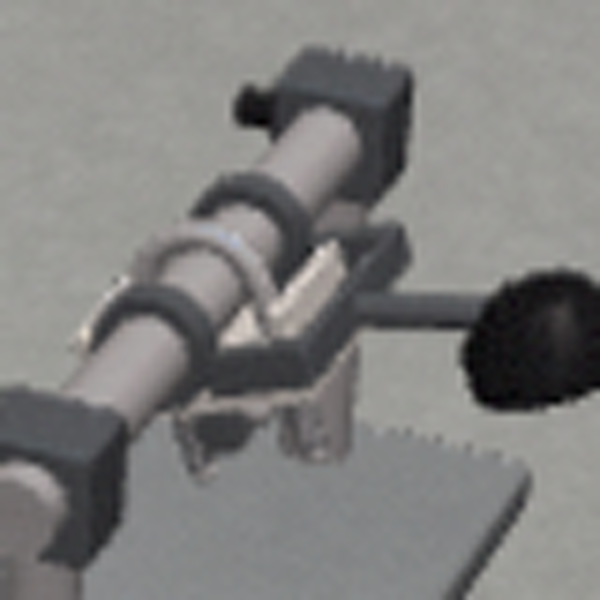

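arm_command --increments '[[[0,0,-1.5,0],[0,0,-1.5,0],[0,0,-1,0],[0,0,0,0],[0,0,0,0]]]' --grip 8.0

```text
time: 25.12
eef_pos: [0.4404, 0.2258, 0.2206]
tcp_rot: [-0.1, 0.7, 0.101, 0.7]
contact_force: [0.1, 0.0, 0.6]
opening: 0.937
```

```bash
python3 - <<'E'
from h import *
s=sensors.get_state();np.save("s16.npy",s,allow_pickle=True);print(s["eef_pos"],s["time"])
im=optics.read_camera("wrist");cv2.imwrite("pics/w16f.png",im)
cv2.imwrite("pics/w16.png",cv2.resize(im[260:400,210:390],(770,600),interpolation=cv2.INTER_CUBIC))
C=cam("wrist",s)
import fit
p=np.load("p.npy")
for n,d in (("0",0),("3",3),("6",6)):
  for x,z in [(0,39),(-22,17),(22,17)]:
    q=proj(C,fit.W(p,(x,1,z-19+d)))[0]; print(n,x,z,q,((q-[260,210])*770/180).round())
E
```

```text
[0.44036117 0.22582937 0.22058362] 25.125
0 0 39 [345.5355 307.8348] [366. 419.]
0 -22 17 [306.036  307.9124] [197. 419.]
0 22 17 [374.1422 307.7587] [488. 418.]
3 0 39 [346.3757 307.8346] [369. 419.]
3 -22 17 [306.3549 307.9131] [198. 419.]
3 22 17 [375.2406 307.7577] [493. 418.]
6 0 39 [347.237  307.8345] [373. 419.]
6 -22 17 [306.6811 307.9138] [200. 419.]
6 22 17 [376.3642 307.7566] [498. 418.]
```

View pics/w16.png

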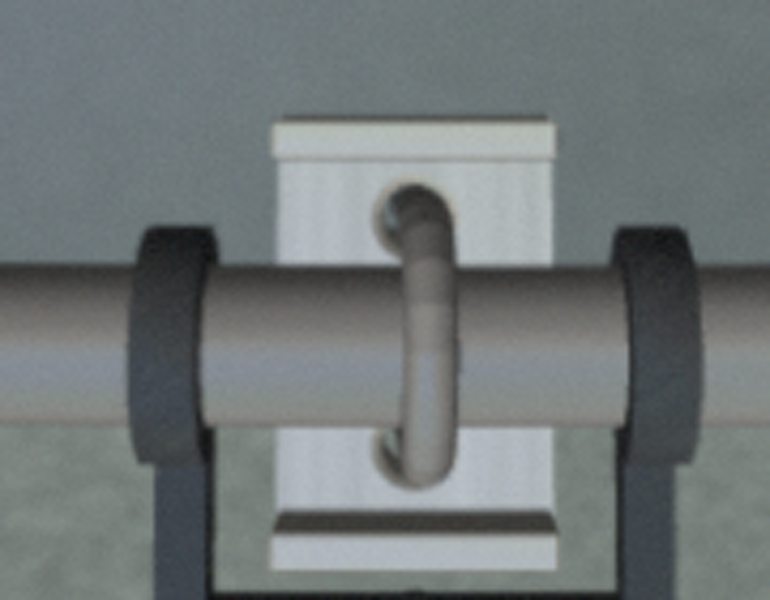

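```bash
python3 - <<'E'
from h import *
import fit
p=np.load("p.npy");S=cam("scene");C=cam("wrist",np.load("s16.npy",allow_pickle=True).item())
im=cv2.imread("pics/s15f.png")
outs=[]
for d,col in ((0,(0,0,255)),(3,(0,255,0))):
    k=8; a=cv2.resize(im[130:180,360:410],(400,400),interpolation=cv2.INTER_CUBIC)
    t=np.linspace(0,np.pi,80)
    for r in (18,):
        lean=.06
        z=-2+d+r*np.sin(t); P=np.array([fit.W(p,(r*np.cos(u),1+lean*(zz+20),zz)) for u,zz in zip(t,z)])
        q=proj(S,P)
        for rr,cc in q: 
            cv2.circle(a,(int((cc+.5-360)*k),int((rr+.5-130)*k)),1,col,-1)
    outs.append(a)
cv2.imwrite("pics/ov.png",np.hstack(outs))
print("cheek outer top", proj(C,[fit.W(p,(-34,0,0)),fit.W(p,(28,0,0)),fit.W(p,(34,0,0))]), "obs rows",[260+r*140/600 for r in (120,533,570)])
E
```

```text
cheek outer top [[287.7593 306.4279]
 [384.2969 306.185 ]
 [393.7356 306.1618]] obs rows [288.0, 384.3666666666667, 393.0]
```

View pics/ov.png

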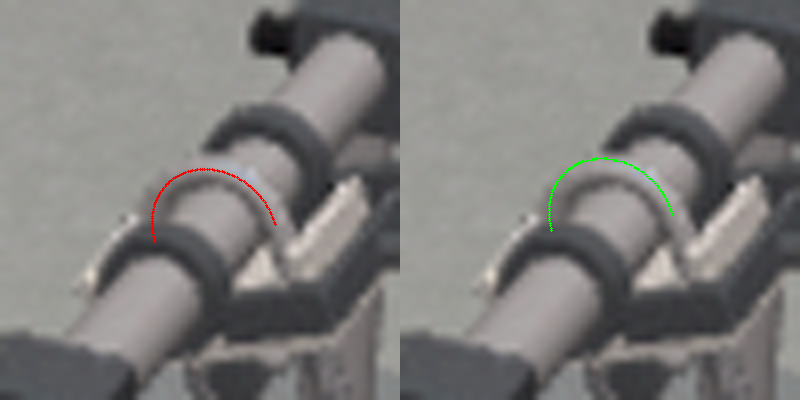

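View pics/s15f.png

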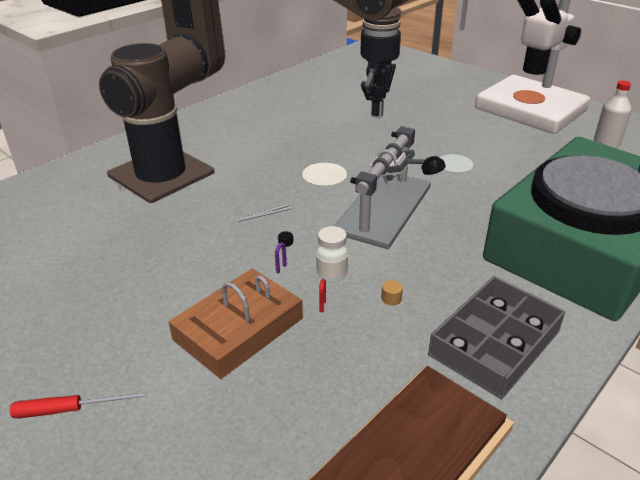

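The small and wide U-bolts (around row 290, columns 235 and 262) still stand in the rack. The middle one sits on the bar, and the gripper is clear.

```bash
python3 -c "
from plant import ctrl
print(ctrl.sign_off())"
```

```text
the job is handed in; nothing more can be done
None
```

The middle U-bolt is on the bracket, pushed home with its bend resting on the bar, and I handed the job in at about 25 s of the 58 s allowed.

**What I did:**
- I gripped the U-bolt by its bend and tilted it in the fingers against the end of its rack groove, to match the bracket's measured tilt of about 0.38 rad.
- I straddled the bar and started both legs through the holes until the rollers held them.
- I let go with about 17 mm left to go. The wrist and scene pictures showed it standing by itself.
- I pressed on the bend with the shut fingers until it stopped. It took only 5 to 9 N on the way, then moved about 0.7 mm more as the force rose from 14 to 34 N, which is what I take as resting on the bar.

**Last checks:**
- The scene overlay matches the fully home position to within about 1 to 2 mm.
- The bracket's tilt is unchanged by the pushing.
- The small and wide U-bolts still stand in the rack, and the red and purple look-alikes were left alone.
- The gripper is clear of everything.

**Not perfect:** the U-bolt leans about 2° along the bar within the play of its holes. I left it that way.

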